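Release the ratchet clamp and tray the glued radio

ROBOT

A 6-joint arm with a two-finger parallel gripper is mounted at the origin on the work surface. World frame = base frame: x ahead of the robot, y to its left, z up, the work surface at z = 0. Lengths are in m, angles in rad, forces in N, time in s.
With the tool pointing down it reaches from about 0.3 to 0.775 m from the base axis. Payload 14.6 kg.
Tool frame: the origin (TCP) lies midway between the tips of the shut fingers; the grasp point (between the pads) lies 19 mm behind it; z points along the fingers, y is the line along which they close (so a half turn about z gives the same grasp; the last joint's range is limited). The gripper opens to 94 mm and grips with 3 to 60 N. Pads are 16 mm wide; open, the fingers measure 119 mm over their backs; the gripper's body (75 mm by 177 mm) begins 78 mm behind the grasp point.
Start: joints at [1.163, 0.3, 1.521, -0, 1.321, -0.067], TCP at [0.184, 0.518, 0.205] pointing down, gripper open.
Joint ranges: [-3.03, 3.03], [-0.79, 2.21], [0.23, 2.52], [-1.04, 4.18], [0, 3.07], [-2.55, 2.55]. Speed limits (rad/s): [2.22, 2.22, 2.57, 3.14, 3.14, 3.14].

INTERFACE

Orientations are given as [roll, pitch, yaw] about the fixed x, y, z axes, in that order (R = Rz(yaw) Ry(pitch) Rx(roll)).
In Python, from station import ctrl gives the robot as it stands. The module is installed in compiled form; this text tells all that it offers.
- The arm moves only by the tool servo_tool, never from a script. Its argument "plan" is a list of rows, each a list of 7 numbers: the opening in per cent of the stroke, from 0 (shut) to 100 (fully open), then the shift along the tool's x, y, z in m, then the turn, a rotation vector about the tool's x, y, z in rad. A call has exactly 8 rows; each row shifts and turns the commanded pose from where the row before left it, along the tool's axes as they then stand; what a row does not reach is not made up. A row lasts 1/8 s, in which the tool goes at most 62.5 mm and 10.7 degrees, less where a joint would pass 70% of its speed; a pose out of reach is approached as far as the arm can. A call with a gripper value outside its range is refused whole. The fingers move at their own pace and stop on an object; "force" is the grip in N (left out, the last holds). Time passes only in rows, so rows that do not move let the fingers close, or fill a call up. It gives the time, the measured TCP pose, the force, the opening and the grip force at its end, in the units of the state.
- ctrl.get_obs(): the state, without advancing time (a new reading comes with each control period).
- ctrl.camera(name): name is "scene" or "side" or "wrist"; returns a dict with "pixels" (384x512x3 uint8, red, green, blue), "z_map" (384x512 float32, m along the optical axis (not along the pixel's ray), 0 where there is no reading), "mtx" (3x3 intrinsics, pixels), "dist" ([k1, k2, p1, p2, k3] as OpenCV has them; the pictures are not rectified), "pose" (4x4, takes a point from camera to world coordinates). Camera axes: x right, y up, looking along -z (the intrinsics and any distortion apply to the point x, -y, -z); pixel columns grow to the right and rows downward; lengths in m; the calibration is good to about 2 mm. A picture is of the moment at which its call begins.
- ctrl.hand_in(): hands the job in; it is judged then, once.
The state is a dict: "time_s": time; "qpos": joint angles; "joint_vel": joint speeds; "tau": joint torques, N m; "ee_pos": TCP position; "eef_rot": TCP orientation; "force": force on the tool from outside, world axes, zero at the start; "moment": the same for the moment, N m; "grip_width": finger opening in m; "grip_force": force on a finger pad.
Only numpy, scipy, OpenCV 4.12 (cv2) and the standard library are available. Lean on these libraries where they do the work, as an engineer would, in place of code of your own. Each camera call takes 0.05 s, during which the arm holds its last target. There are 200 camera calls.

TASK

The glue in the portable radio's cabinet has set, so take it out of the ratchet clamp: lift the clamp's pawl by its side peg and throw it right over so that it stays up, then pull the clamp bar all the way back by its T-handle. Lift the radio out and stand it upright, flat on the floor of the empty tray (not the one with the cassette recorder in it), without dropping it. Leave the pawl up and the bar back, and leave everything else on the bench where it is.

Things in the scene. Friction and masses are not known exactly. Their poses are not given: they have to be found in the camera images.
- clamp: Dark enamelled ratchet bar clamp screwed to the bench. Origin: centre of the underside of its base plate, 90 x 290 x 10 mm (x, y, z). The clamp axis is its y, z up, -x faces the robot. Along y: fixed jaw at the -y end (60 mm wide, 70 high, rubber face at y -115 mm), radio, moving jaw, guide with the pawl, T-handle. A toothed steel bar, 20 mm square, centre 44 mm up, joins moving jaw and T-handle
- moving_jaw (a point): middle of the moving jaw's rubber face, 39 mm above the bench, at y +5 mm in the clamp's frame while clamped; the jaw is 56 mm wide, 70 mm high, and reaches 22 mm in +y from this face. It moves with the bar. Squeezes the radio with about 12 N; the rubber gives 3 mm
- guide (a point): middle of the guide, on the bench, at y +107 mm in the clamp's frame: two cheeks on either side of the bar, outsides at x +-20 mm, y 79 to 135 mm, 62 mm high, with ears 80 mm high at y 112 to 138 mm that carry the pawl's pivot
- pawl (a joint): turn of the pawl (rad) about its pivot, which runs along the clamp's x: 0 = down, nose in the bar's teeth, so the bar cannot go back; grows as the nose end with the peg rises and swings over towards the T-handle (clamp's +y); stop at 2.0. Held only by its weight (90 g): let go short of about 1.5 it falls back into the teeth, beyond that it falls on to the stop and stays up
- pawl_pivot (a point): the pawl's pivot, on the clamp axis at y 125 mm in the clamp's frame, 68 mm above the bench. Axes as the clamp's
- pawl_peg (a point): grip point of the pawl's side peg, a round steel peg of 10 mm diameter parallel to the clamp's x, that sticks out of the pawl's nose end towards the robot, from x -6 to -70 mm; this point is on its axis at x -45 mm. While the pawl is down it is 40 mm to the -y side of the pivot and 74 mm above the bench; it circles the pivot at 40.5 mm radius. The peg can turn between gripping fingers
- clamp_bar (a joint): slide of the clamp bar, m: 0 = clamped, grows as the bar goes back along the clamp's +y, stop at 0.050 (fully back). Friction about 3 N; it stays where it is left
- bar_handle (a point): centre of the T-handle at the outer end of the clamp bar: a round steel bar of 16 mm diameter and 124 mm length, parallel to the clamp's x, 45 mm above the bench, at y 233 mm in the clamp's frame while clamped, 283 mm when fully back. The bar joins it in the middle (20 mm wide there), so it is pinched from above beside the bar, about 36 mm to either side; free space below it
- radio: the work: dark green portable radio, 50 (x, front to back) x 120 (y, long side) x 84 mm (z), 0.3 to 0.65 kg, slatted metal grille in front. Origin: centre of its underside. Starts upright on the clamp's base plate (10 mm up), held by its end faces between the jaws; its front and back can be gripped from above, across 50 mm
- tray: the empty steel tray, outside 180 (x) x 110 (y) mm, fixed to the bench; origin at the centre of its underside, floor 6 mm above the bench, rim 18 mm high and 5 mm thick, so the inside is 170 x 100 mm. The radio's long side goes along the tray's x
- other_tray: a second tray of the same make and size, with the cassette recorder in it; the two trays may have changed places
- recorder: grey cassette recorder 110 x 70 x 40 mm lying in the other tray; leave it. Origin: centre of its underside
- glue: bystander: white glue bottle with a pointed nozzle, 42 mm diameter, 112 mm high, behind the radio. Origin: centre of its foot
- spray: bystander: spray can, 52 mm diameter, 160 mm high, behind the T-handle. Origin: centre of its foot
- jar: bystander: glass jar, 60 mm diameter, 72 mm high, in front of the T-handle. Origin: centre of its foot
- screwdriver: bystander: screwdriver 190 mm long, lying (about 30 mm high) in front of the radio. Origin: middle of its length, on the bench; it lies along its own x
- meter: bystander: black multimeter 75 x 150 x 42 mm lying to the robot's right. Origin: centre of its underside
- spool: bystander: spool of solder, 48 mm diameter, 38 mm high, between the clamp and the trays. Origin: centre of its foot
Things that resemble listed ones, but are neither listed nor needed, are in the scene too. Of the things that look like the radio, the larger one is meant.

How it is judged:
On the way, in this order (a step that is already met when the one before it is completed fails the run):
1. the pawl is thrown over and stays up, the radio still in the clamp (value of joint pawl above 1.7 rad and distance of radio from where it was at the start of the episode below 0.015 m), for 0.2 s.
2. the clamp bar is pulled fully back with the pawl up, the radio still standing between the jaws (value of joint clamp_bar above 0.042 m and value of joint pawl above 1.7 rad and distance of radio from where it was at the start of the episode below 0.03 m), for 0.2 s.
At the end, for the whole second after the job is handed in: The radio stands upright (within 0.08 rad) and at rest with its underside on the floor of the empty tray (not on the rim, so wholly inside it); the pawl is still thrown over (joint above 1.7) and the clamp bar still back (above 40 of its 50 mm) (x of radio in the frame of tray between -0.06 and 0.06 m and y of radio in the frame of tray between -0.035 and 0.035 m and z of radio in the frame of tray between 0.003 and 0.01 m and angle between radio's own z axis and vertical below 0.08 rad and linear speed of radio below 0.01 m/s and value of joint pawl above 1.7 rad and value of joint clamp_bar above 0.04 m); the robot touches nothing.
It fails at once if one of the other things (glue bottle, spray can, screwdriver, glass jar, multimeter, solder spool, cassette recorder) is moved more than 30 mm (distance of any of glue, spray, screwdriver, jar, meter, spool, recorder from where it was at the start of the episode above 0.03 m).
It fails at once if the radio is dragged out while the bar is still clamped (distance of radio from where it was at the start of the episode above 0.02 m and value of joint clamp_bar below 0.02 m).
It fails at once if the radio is dropped: let go more than 15 mm above the tray's floor (distance of radio from where it was at the start of the episode above 0.05 m and contact force between radio and anything else below 0.02 N and z of radio in the frame of tray above 0.021 m).
It also fails if it takes over 69 s, if anything falls off the work surface, if the arm or the gripper's body presses on something with over 40 N, if the wrist force passes 120 N, or if a joint passes its speed limit or range.

## Working session

There is one attempt and no reset: what is moved stays moved. The work goes in short steps, Python scripts to look and compute and a tool call to move; the robot and the scene stay as the last step left them, time stands still between calls to the robot, and variables do not carry over. Pictures are saved under pics/ and viewed, at most 10 in all, crops included, and the job is handed in when it is done.

Besides the shell and the picture viewer there is one more tool, called by a JSON object that holds its "api" and its "payload". servo_tool: Moves the arm, as the interface text tells. Its arguments: {"type":"object","properties":{"plan":{"type":"array","items":{"type":"array","items":{"type":"number"}}},"force":{"type":"number"}},"required":["plan"]}

```bash
mkdir -p pics
cat > h.py <<'E'
import numpy as np, cv2
from station import ctrl
def shot(n,f=None):
    c=ctrl.camera(n)
    if f: cv2.imwrite('pics/'+f,c['pixels'][:,:,::-1])
    return c
def cloud(c):
    h,w=c['z_map'].shape
    u,v=np.meshgrid(np.arange(w),np.arange(h))
    p=cv2.undistortPoints(np.stack([u,v],-1).reshape(-1,1,2).astype(np.float32),c['mtx'],c['dist']).reshape(h,w,2)
    z=c['z_map']
    P=np.stack([p[...,0]*z,-p[...,1]*z,-z],-1)
    T=c['pose'];W=P@T[:3,:3].T+T[:3,3]; W[z==0]=np.nan
    return W
E
python3 - <<'E'
from h import *
for n in ['scene','side']:
    c=shot(n,n+'.png'); W=cloud(c); np.save(n+'.npy',W); np.save(n+'_px.npy',c['pixels'])
    print(n,c['pose'].round(3).tolist(),np.isfinite(W[...,0]).mean())
    print(np.nanpercentile(W.reshape(-1,3),[1,50,99],axis=0).round(3))
o=ctrl.get_obs();print({k:np.round(v,3).tolist() for k,v in o.items()})
E
```

```text
scene [[0.506, -0.545, 0.668, 1.362], [0.862, 0.32, -0.392, -0.554], [-0.0, 0.775, 0.632, 0.849], [0.0, 0.0, 0.0, 1.0]] 0.9959513346354166
[[-1.112 -0.724 -0.754]
 [ 0.522 -0.044  0.004]
 [ 0.999  1.266  0.324]]
side [[0.967, 0.166, -0.191, 0.314], [-0.253, 0.593, -0.765, -1.042], [-0.013, 0.788, 0.615, 0.842], [0.0, 0.0, 0.0, 1.0]] 0.9960479736328125
[[-0.404 -0.75  -0.648]
 [ 0.543 -0.048  0.005]
 [ 1.473  2.01   0.612]]
{'time_s': 0.1, 'qpos': [1.163, 0.3, 1.522, -0.0, 1.321, -0.067], 'joint_vel': [-0.001, -0.002, -0.002, -0.001, -0.001, -0.001], 'tau': [0.002, -53.264, -35.328, 0.071, 0.024, -0.0], 'ee_pos': [0.184, 0.518, 0.205], 'eef_rot': [-3.141, -0.0, 2.801], 'force': [-0.212, -0.744, 0.409], 'moment': [0.014, 0.05, -0.006], 'grip_force': 0.0, 'grip_width': 0.094}
```

View pics/scene.png

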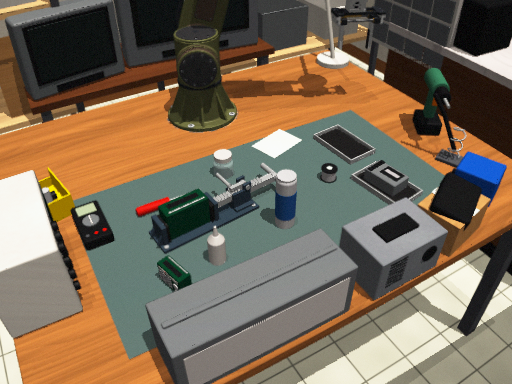

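View pics/side.png

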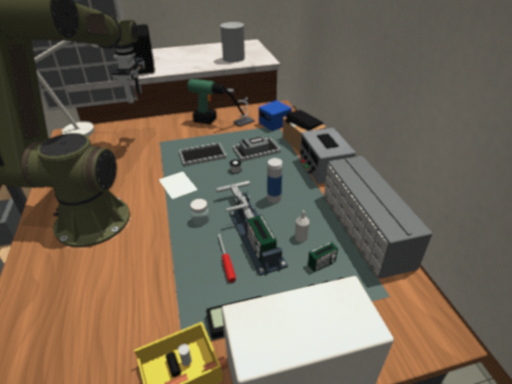

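The pictures show the big radio in the clamp at scene px (187,212), with the decoy at (173,272). The T-handle is near (262,170), the empty tray at (345,143) and the recorder's tray at (387,178). The jar (223,160), spray can (286,198) and glue (216,245) stand around the clamp.

Run:
```python
from h import *
W=np.load('scene.npy');px=np.load('scene_px.npy').astype(int);S=np.load('side.npy');spx=np.load('side_px.npy').astype(int)
def rect(m,W,name):
    n,l,s,c=cv2.connectedComponentsWithStats(m.astype(np.uint8))
    for i in range(1,n):
        if s[i,4]>25:
            p=W[l==i]; r=cv2.minAreaRect(p[:,:2].astype(np.float32)*1000)
            print(name,'px',c[i].round(),'n',s[i,4],'mean',p.mean(0).round(3),'rect',np.round(r[0],1),np.round(r[1],1),round(r[2],1))
for W,px,nm in((W,px,'scene'),(S,spx,'side')):
    x,y,z=np.moveaxis(W,-1,0); inb=(x>.15)&(x<.85)&(y>-.5)&(y<.6)
    g=px[...,1]-px[...,0]
    rect(inb&(z>.087)&(z<.1)&(g>8)&(x>.3),W,nm+' radiotop')
    rect(inb&(z>.010)&(z<.024)&(y>.12),W,nm+' rim')
    rect(inb&(z>.03)&(z<.058)&(y>-.1)&(y<.3)&(x<.75),W,nm+' midz')
    rect(inb&(z>.06)&(z<.085)&(y>-.3)&(y<.3),W,nm+' z60-85')
    rect(inb&(z>.1)&(y>-.4)&(y<.3),W,nm+' high')
```

```text
scene radiotop px [480. 166.] n 830 mean [0.798 0.495 0.092] rect [799.9 497.5] [116.5 115.7] 20.8
scene radiotop px [183. 204.] n 549 mean [ 0.525 -0.286  0.094] rect [ 520.5 -284.1] [ 53.8 119. ] 6.5
scene radiotop px [285. 201.] n 85 mean [ 0.646 -0.064  0.094] rect [643.3 -62.5] [50.8 21.3] 51.2
scene rim px [345. 143.] n 528 mean [0.426 0.312 0.015] rect [423.1 310.6] [182.6 118.1] 4.4
scene rim px [423. 132.] n 46 mean [0.509 0.585 0.017] rect [509.2 584.3] [39.1 11.5] 56.0
scene rim px [449. 157.] n 241 mean [0.655 0.553 0.014] rect [654.  555.5] [73.9 62.7] 23.0
scene rim px [384. 186.] n 502 mean [0.661 0.268 0.017] rect [653.3 283.9] [185.2 115.6] 9.2
scene rim px [328. 177.] n 52 mean [0.546 0.153 0.017] rect [546.  155.5] [39.1 17.1] 52.2
scene midz px [229. 166.] n 69 mean [ 0.382 -0.086  0.044] rect [377.2 -80.1] [13.3 42.3] 28.5
scene midz px [383. 176.] n 578 mean [0.648 0.27  0.045] rect [646.7 276.5] [113.   55.9] 6.2
scene midz px [264. 179.] n 302 mean [ 0.493 -0.034  0.05 ] rect [495.7 -32.8] [ 58.5 135.3] 44.6
scene midz px [329. 169.] n 159 mean [0.537 0.162 0.
[... 2792 characters left out ...]
9.1] [20.7 48.9] 71.9
side z60-85 px [241. 203.] n 215 mean [ 0.493 -0.13   0.073] rect [ 493.2 -129.3] [112.   65.3] 54.2
side z60-85 px [198. 205.] n 175 mean [ 0.356 -0.101  0.071] rect [356.4 -96.7] [53.4 52.6] 71.6
side z60-85 px [302. 222.] n 113 mean [ 0.651 -0.272  0.074] rect [ 652.8 -268.5] [32.3 38.2] 74.0
side z60-85 px [250. 230.] n 60 mean [ 0.489 -0.257  0.071] rect [ 489.  -252.8] [ 5.5 88.1] 2.6
side high px [103.  24.] n 118 mean [0.156 0.284 0.554] rect [153.4 283.9] [34.6 10.9] 70.8
side high px [342. 179.] n 2235 mean [ 0.821 -0.151  0.134] rect [824.4 -50. ] [699.9  51.2] 89.9
side high px [274. 169.] n 315 mean [ 0.623 -0.066  0.139] rect [625.9 -55.6] [49.2 52.1] 21.2
```

{"api": "servo_tool", "payload": {"plan": [[100, 0, 0, 0, 0, 0, -0.15], [100, 0, 0, 0, 0, 0, -0.15], [100, 0, 0, 0, 0, 0, -0.151], [100, -0.0167, -0.0578, 0, 0, 0, 0], [100, -0.0167, -0.0578, 0, 0, 0, 0], [100, -0.0167, -0.0578, 0, 0, 0, 0], [100, -0.0167, -0.0578, 0, 0, 0, 0], [100, -0.0167, -0.0578, 0, 0, 0, 0]], "force": 20}}

```text
time_s: 1.1
ee_pos: [0.2988, 0.2385, 0.2054]
eef_rot: [3.142, 0.0, -3.031]
force: [1.4, 0.4, 0.4]
grip_width: 0.0941
grip_force: 0.0
```

{"api": "servo_tool", "payload": {"plan": [[100, -0.0167, -0.0578, 0, 0, 0, 0], [100, -0.0167, -0.0578, 0, 0, 0, 0], [100, -0.0167, -0.0578, 0, 0, 0, 0], [100, -0.0167, -0.0578, 0, 0, 0, 0], [100, -0.0167, -0.0578, 0, 0, 0, 0], [100, -0.0167, -0.0578, 0, 0, 0, 0], [100, -0.0167, -0.0578, 0, 0, 0, 0], [60, 0, 0, 0, 0, 0, 0]]}}

```text
time_s: 2.1
ee_pos: [0.4595, -0.1517, 0.2045]
eef_rot: [3.141, -0.002, -3.035]
force: [-0.6, 0.7, 0.3]
grip_width: 0.0874
grip_force: 0.0
```

Run:
```python
from h import *
c=shot('wrist','w1.png'); W=cloud(c); np.save('w1.npy',W)
o=ctrl.get_obs();print({k:np.round(o[k],3).tolist() for k in('time_s','ee_pos','eef_rot','qpos')}, c['pose'][:3,3])
x,y,z=np.moveaxis(W,-1,0)
m=(z>.068)&(z<.085)&(x<.486)&(y>-.19)&(y<-.1)&(x>.41)
p=W[m];print(m.sum(),p.mean(0),p.min(0),p.max(0)); print(np.argwhere(m).mean(0))
```

```text
{'time_s': 2.15, 'ee_pos': [0.459, -0.15, 0.205], 'eef_rot': [3.141, -0.002, -3.034], 'qpos': [-0.392, 0.152, 1.704, 0.0, 1.287, -2.07]} [ 0.39104375 -0.1589218   0.38336024]
486 [ 0.46583686 -0.14131208  0.07654165] [ 0.4377095  -0.15587395  0.0680517 ] [ 0.48596279 -0.10011167  0.07980331]
[192.83333333 259.61522634]
```

View pics/w1.png

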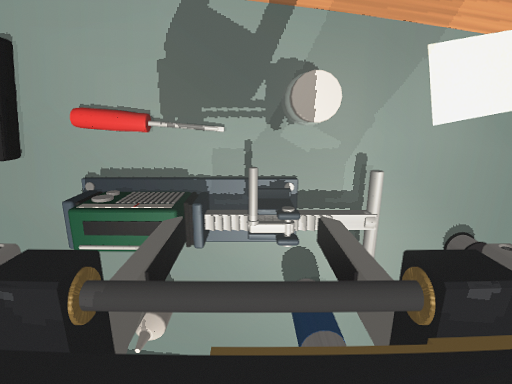

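The wrist view shows the peg at px (252,168–220), the pawl near (275,225) and the T-handle at (376,172–240). The radio is at (130,220), to the left, still clamped. Next I'll measure the peg and handle axes.

Run:
```python
from h import *
W=np.load('w1.npy');x,y,z=np.moveaxis(W,-1,0)
vv,uu=np.mgrid[:384,:512]
for n,b,zz in(('peg',(243,262,166,212),(.06,.09)),('handle',(366,384,170,207),(.035,.06)),('radiotop',(70,195,190,215),(.088,.1))):
    m=(uu>b[0])&(uu<b[1])&(vv>b[2])&(vv<b[3])&(z>zz[0])&(z<zz[1]); p=W[m]
    v=cv2.fitLine(p[:,:2].astype(np.float32),cv2.DIST_HUBER,0,.01,.01).ravel()
    print(n,m.sum(),p.mean(0).round(4),'zmax',np.percentile(p[:,2],95).round(4),'min',p.min(0).round(3),'max',p.max(0).round(3),'line',v.round(3))
```

```text
peg 416 [ 0.4631 -0.1488  0.0767] zmax 0.079 min [ 0.438 -0.156  0.06 ] max [ 0.491 -0.137  0.08 ] line [ 0.991  0.135  0.463 -0.149]
handle 481 [ 0.4522 -0.0039  0.0497] zmax 0.0527 min [ 0.431 -0.011  0.041] max [0.476 0.007 0.054] line [ 0.999  0.044  0.456 -0.005]
radiotop 749 [ 0.4968 -0.2835  0.0922] zmax 0.0944 min [ 0.489 -0.341  0.088] max [ 0.506 -0.226  0.095] line [ 0.105 -0.994  0.497 -0.284]
```

{"api": "servo_tool", "payload": {"plan": [[40, 0, 0, 0.05, 0, 0, 0], [30, 0, 0, 0.05, 0, 0, 0], [0, 0, 0, 0.05, 0, 0, 0], [0, 0, 0, 0, 0, 0, 0], [0, 0, 0, 0, 0, 0, 0], [0, 0, 0, 0, 0, 0, 0], [0, 0, 0, 0, 0, 0, 0], [0, 0, 0, 0, 0, 0, 0]], "force": 10}}

```text
time_s: 3.15
ee_pos: [0.4598, -0.1496, 0.0564]
eef_rot: [-3.14, 0.002, -3.031]
force: [-0.9, -2.4, 4.1]
grip_width: 0.0095
grip_force: 10.0
```

Run:
```python
import numpy as np
a=.149+np.linspace(0,1.9,13);p=40.5*np.c_[-np.cos(a),np.sin(a)]
print('dy,dz(tool):');print((np.diff(p,axis=0)*[1,-1]).round(1).tolist())
```

```text
dy,dz(tool):
[[1.4, -6.2], [2.4, -5.9], [3.3, -5.5], [4.1, -4.9], [4.9, -4.2], [5.5, -3.4], [5.9, -2.5], [6.2, -1.5], [6.4, -0.5], [6.4, 0.5], [6.2, 1.5], [5.9, 2.5]]
```

{"api": "servo_tool", "payload": {"plan": [[0, 0, 0.0014, -0.0062, 0, 0, 0], [0, 0, 0.0024, -0.0059, 0, 0, 0], [0, 0, 0.0033, -0.0055, 0, 0, 0], [0, 0, 0.0041, -0.0049, 0, 0, 0], [0, 0, 0.0049, -0.0042, 0, 0, 0], [0, 0, 0.0055, -0.0034, 0, 0, 0], [0, 0, 0.0059, -0.0025, 0, 0, 0], [0, 0, 0, 0, 0, 0, 0]]}}

```text
time_s: 4.15
ee_pos: [0.4573, -0.1222, 0.0897]
eef_rot: [-3.139, 0.003, -3.031]
force: [0.3, -4.4, 10.4]
grip_width: 0.0094
grip_force: 10.0
```

{"api": "servo_tool", "payload": {"plan": [[0, 0, 0.0062, -0.0015, 0, 0, 0], [0, 0, 0.0064, -0.0005, 0, 0, 0], [0, 0, 0.0064, 0.0005, 0, 0, 0], [0, 0, 0.0062, 0.0015, 0, 0, 0], [0, 0, 0.0059, 0.0025, 0, 0, 0], [0, 0, 0, 0, 0, 0, 0], [0, 0, 0, 0, 0, 0, 0], [0, 0, 0, 0, 0, 0, 0]]}}

```text
time_s: 5.15
ee_pos: [0.4527, -0.0907, 0.0855]
eef_rot: [3.141, -0.0, -3.032]
force: [2.4, 2.6, 3.3]
grip_width: 0.01
grip_force: 10.0
```

{"api": "servo_tool", "payload": {"plan": [[35, 0, 0, 0, 0, 0, 0], [35, 0, 0, 0, 0, 0, 0], [35, 0, 0, 0, 0, 0, 0], [35, 0, 0, 0, 0, 0, 0], [35, 0, 0, -0.03, 0, 0, 0], [40, 0, 0, -0.045, 0, 0, 0], [40, -0.0054, 0.043, 0, 0, 0, 0], [40, -0.0054, 0.043, 0, 0, 0, 0]]}}

```text
time_s: 6.15
ee_pos: [0.4541, -0.0033, 0.161]
eef_rot: [-3.141, 0.001, -3.033]
force: [0.4, 0.1, -0.2]
grip_width: 0.0372
grip_force: 0.0
```

Run:
```python
from h import *
c=shot('wrist','w2.png'); W=cloud(c)
o=ctrl.get_obs();print({k:np.round(o[k],4).tolist() for k in('time_s','ee_pos','eef_rot','grip_width','force')})
```

```text
{'time_s': 6.2, 'ee_pos': [0.4539, 0.0004, 0.1608], 'eef_rot': [3.1407, 0.0006, -3.0307], 'grip_width': 0.0375, 'force': [0.787, 1.033, -0.2737]}
```

View pics/w2.png

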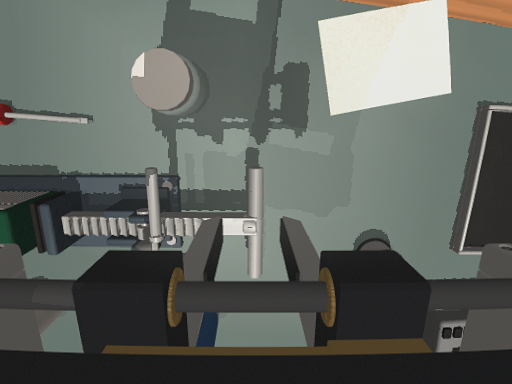

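The pawl's peg now lies at px (153,170–240), thrown over towards the handle. The T-handle is at (256,168–275), right between the fingers.

{"api": "servo_tool", "payload": {"plan": [[40, 0, -0.0015, 0.045, 0, 0, 0], [40, 0, 0, 0.045, 0, 0, 0], [40, 0, 0, 0.044, 0, 0, 0], [0, 0, 0, 0, 0, 0, 0], [0, 0, 0, 0, 0, 0, 0], [0, 0, 0, 0, 0, 0, 0], [0, 0, 0, 0, 0, 0, 0], [0, 0, 0, 0, 0, 0, 0]], "force": 25}}

```text
time_s: 7.2
ee_pos: [0.4536, -0.0018, 0.0273]
eef_rot: [3.135, -0.001, -3.032]
force: [0.5, 38.8, -15.5]
grip_width: 0.0152
grip_force: 25.0
```

{"api": "servo_tool", "payload": {"plan": [[0, 0, 0.008, 0, 0, 0, 0], [0, 0, 0.008, 0, 0, 0, 0], [0, 0, 0.008, 0, 0, 0, 0], [0, 0, 0.008, 0, 0, 0, 0], [0, 0, 0.008, 0, 0, 0, 0], [0, 0, 0.008, 0, 0, 0, 0], [0, 0, 0, 0, 0, 0, 0], [0, 0, 0, 0, 0, 0, 0]]}}

```text
time_s: 8.2
ee_pos: [0.4491, 0.0424, 0.0271]
eef_rot: [3.141, 0.0, -3.031]
force: [-4.7, 2.5, -1.7]
grip_width: 0.0153
grip_force: 25.0
```

{"api": "servo_tool", "payload": {"plan": [[0, 0, 0.003, 0, 0, 0, 0], [0, 0, 0.002, 0, 0, 0, 0], [0, 0, 0.001, 0, 0, 0, 0], [0, 0, 0, 0, 0, 0, 0], [0, 0, 0, 0, 0, 0, 0], [0, 0, 0, 0, 0, 0, 0], [0, 0, 0, 0, 0, 0, 0], [0, 0, 0, 0, 0, 0, 0]]}}

```text
time_s: 9.2
ee_pos: [0.4486, 0.0478, 0.027]
eef_rot: [-3.141, 0.0, -3.032]
force: [-5.3, -1.5, -0.8]
grip_width: 0.0151
grip_force: 25.0
```

{"api": "servo_tool", "payload": {"plan": [[40, 0, 0, 0, 0, 0, 0], [40, 0, 0, 0, 0, 0, 0], [60, 0, 0, 0, 0, 0, 0], [60, 0, 0, -0.035, 0, 0, 0], [100, 0, 0, -0.05, 0, 0, 0], [100, 0, 0, -0.05, 0, 0, 0], [100, 0, 0, -0.05, 0, 0, 0], [100, 0, 0, 0, 0, 0, 0]]}}

```text
time_s: 10.2
ee_pos: [0.4498, 0.0482, 0.215]
eef_rot: [-3.141, 0.007, -3.031]
force: [0.1, -0.3, -0.5]
grip_width: 0.0916
grip_force: 0.0
```

{"api": "servo_tool", "payload": {"plan": [[100, -0.0056, -0.0564, 0, 0, 0, 0], [100, -0.0056, -0.0564, 0, 0, 0, 0], [100, -0.0056, -0.0564, 0, 0, 0, 0], [100, -0.0056, -0.0564, 0, 0, 0, 0], [100, -0.0056, -0.0564, 0, 0, 0, 0], [100, -0.0056, -0.0564, 0, 0, 0, 0], [100, 0, 0, 0, 0, 0, 0.175], [100, 0, 0, 0, 0, 0, 0.175]]}}

```text
time_s: 11.2
ee_pos: [0.5186, -0.2851, 0.2096]
eef_rot: [3.141, -0.002, 2.895]
force: [-0.2, -0.1, -0.9]
grip_width: 0.0944
grip_force: 0.0
```

{"api": "servo_tool", "payload": {"plan": [[100, 0, 0, 0, 0, 0, 0.175], [100, 0, 0, 0, 0, 0, 0.175], [100, 0, 0, 0, 0, 0, 0.175], [100, 0, 0, 0, 0, 0, 0.175], [100, 0, 0, 0, 0, 0, 0.175], [100, 0, 0, 0, 0, 0, 0.175], [100, 0, 0, 0, 0, 0, 0.172], [100, 0, 0, 0, 0, 0, 0]]}}

```text
time_s: 12.2
ee_pos: [0.5188, -0.2844, 0.2104]
eef_rot: [-3.14, -0.001, 1.681]
force: [-0.7, -0.4, 0.5]
grip_width: 0.0942
grip_force: 0.0
```

Run:
```python
from h import *
c=shot('wrist','w3.png'); W=cloud(c); np.save('w3.npy',W)
o=ctrl.get_obs();print({k:np.round(o[k],4).tolist() for k in('time_s','ee_pos','eef_rot','grip_width','force','qpos')})
for n in('scene','side','wrist'):
    c=shot(n) if n!='wrist' else c; W=cloud(c);px=c['pixels'].astype(int)
    x,y,z=np.moveaxis(W,-1,0);m=(z>.086)&(z<.1)&(px[...,1]-px[...,0]>8)&(x>.46)&(x<.6)&(y>-.4)&(y<-.18)
    if m.sum()>20: print(n,m.sum(),cv2.minAreaRect(W[m][:,:2].astype(np.float32)*1000))
    if n=='scene':cv2.imwrite('pics/s2.png',cv2.resize(c['pixels'][120:270,120:320,::-1],(800,600)))
```

```text
{'time_s': 12.25, 'ee_pos': [0.5188, -0.2845, 0.2106], 'eef_rot': [-3.1407, -0.0007, 1.6836], 'grip_width': 0.0943, 'force': [-0.4511, 0.1991, -0.0437], 'qpos': [-0.5634, 0.3903, 1.3881, -0.0, 1.3643, -0.6762]}
scene 548 ((519.037109375, -283.96624755859375), (54.673744201660156, 119.25593566894531), 4.746054172515869)
side 397 ((517.244140625, -285.8445129394531), (51.10150146484375, 121.46256256103516), 5.099136829376221)
wrist 397 ((517.244140625, -285.8445129394531), (51.10150146484375, 121.46256256103516), 5.099136829376221)
```

View pics/w3.png

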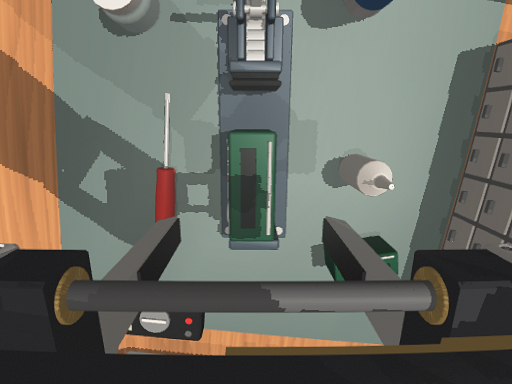

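View pics/s2.png

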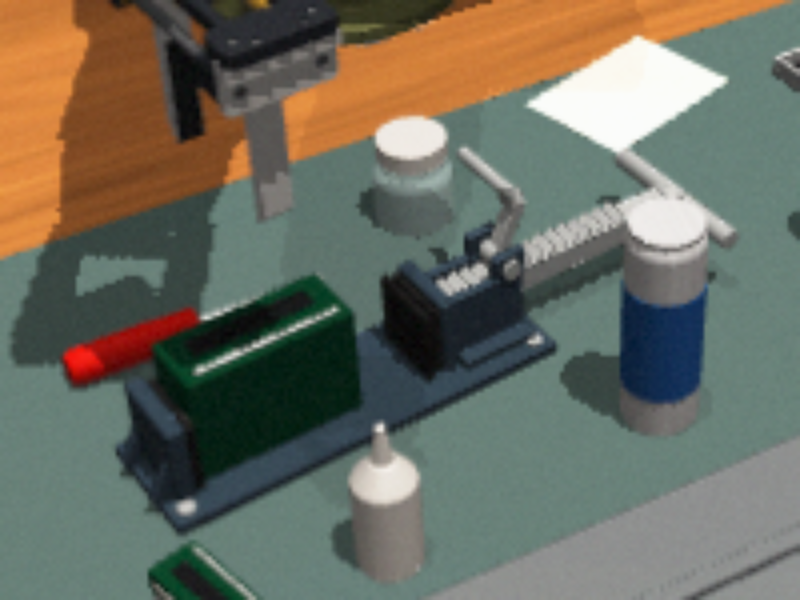

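The jaw is fully back against the guide and the pawl is up (w3 px (255,60); crop px (490,190)). The radio stands centred between the fingers at w3 px (252,185).

{"api": "servo_tool", "payload": {"plan": [[100, 0, 0, 0.045, 0, 0, 0], [100, 0, 0, 0.045, 0, 0, 0], [100, 0, 0, 0.045, 0, 0, 0], [60, 0, 0, 0.035, 0, 0, 0], [40, 0, 0, 0, 0, 0, 0], [30, 0, 0, 0, 0, 0, 0], [30, 0, 0, 0, 0, 0, 0], [30, 0, 0, 0, 0, 0, 0]], "force": 45}}

```text
time_s: 13.35
ee_pos: [0.5194, -0.2848, 0.0429]
eef_rot: [3.14, 0.001, 1.68]
force: [-1.1, 0.2, 4.2]
grip_width: 0.0497
grip_force: 45.0
```

{"api": "servo_tool", "payload": {"plan": [[30, 0, 0, -0.005, 0, 0, 0], [30, 0, 0, -0.01, 0, 0, 0], [30, 0, 0, -0.015, 0, 0, 0], [30, 0, 0, -0.02, 0, 0, 0], [30, 0, 0, -0.025, 0, 0, 0], [30, 0, 0, -0.025, 0, 0, 0], [30, 0, 0, -0.03, 0, 0, 0], [30, 0, 0, 0, 0, 0, 0]]}}

```text
time_s: 14.35
ee_pos: [0.5198, -0.285, 0.1743]
eef_rot: [3.138, 0.003, 1.68]
force: [0.4, -0.5, -5.5]
grip_width: 0.0496
grip_force: 45.0
```

{"api": "servo_tool", "payload": {"plan": [[30, 0.03, -0.0026, 0, 0, 0, 0], [30, 0.045, -0.0026, 0, 0, 0, 0], [30, 0.05, -0.0026, 0, 0, 0, 0], [30, 0.05, -0.0026, 0, 0, 0, 0], [30, 0.05, -0.0026, 0, 0, 0, 0], [30, 0.05, -0.0026, 0, 0, 0, 0], [30, 0.05, -0.0026, 0, 0, 0, 0], [30, 0.05, -0.0026, 0, 0, 0, 0]]}}

```text
time_s: 15.35
ee_pos: [0.4565, 0.0874, 0.1706]
eef_rot: [-3.141, 0.0, 1.68]
force: [0.8, 0.2, -4.5]
grip_width: 0.0498
grip_force: 45.0
```

{"api": "servo_tool", "payload": {"plan": [[30, 0.05, -0.0026, 0, 0, 0, 0], [30, 0.05, -0.0026, 0, 0, 0, 0], [30, 0.05, -0.0026, 0, 0, 0, 0], [30, 0.045, -0.0026, 0, 0, 0, 0], [30, 0.031, -0.0026, 0, 0, 0, 0], [30, 0, 0, 0, 0, 0, -0.12], [30, 0, 0, 0, 0, 0, -0.16], [30, 0, 0, 0, 0, 0, -0.16]]}}

```text
time_s: 16.35
ee_pos: [0.4194, 0.309, 0.1703]
eef_rot: [-3.14, 0.0, 2.125]
force: [-0.3, -0.8, -4.5]
grip_width: 0.0494
grip_force: 45.0
```

{"api": "servo_tool", "payload": {"plan": [[30, 0, 0, 0, 0, 0, -0.16], [30, 0, 0, 0, 0, 0, -0.16], [30, 0, 0, 0, 0, 0, -0.16], [30, 0, 0, 0, 0, 0, -0.16], [30, 0, 0, 0, 0, 0, -0.16], [30, 0, 0, 0, 0, 0, -0.16], [30, 0, 0, 0, 0, 0, -0.14], [30, 0, 0, 0, 0, 0, 0]]}}

```text
time_s: 17.35
ee_pos: [0.4196, 0.309, 0.1706]
eef_rot: [-3.141, -0.001, -3.064]
force: [-0.7, 0.8, -4.6]
grip_width: 0.0495
grip_force: 45.0
```

Run:
```python
from h import *
o=ctrl.get_obs();print({k:np.round(o[k],4).tolist() for k in('time_s','ee_pos','eef_rot','grip_width','force','qpos')})
for n in('scene','side','wrist'):
    c=shot(n,n+'3.png'); W=cloud(c);px=c['pixels'].astype(int)
    x,y,z=np.moveaxis(W,-1,0);m=(z>.011)&(z<.023)&(x>.3)&(x<.54)&(y>.22)&(y<.39)
    if m.sum()>20: print(n,m.sum(),cv2.minAreaRect(W[m][:,:2].astype(np.float32)*1000))
    m=(px[...,1]-px[...,0]>8)&(x>.3)&(x<.54)&(y>.2)&(y<.42)&(z>.05)&(z<.3)
    if m.sum()>20: print(n,'radio z',np.percentile(z[m],[0,1,99]).round(4),W[m][:,:2].min(0),W[m][:,:2].max(0))
```

```text
{'time_s': 17.35, 'ee_pos': [0.4196, 0.309, 0.1706], 'eef_rot': [-3.1409, -0.0012, -3.0642], 'grip_width': 0.0495, 'force': [-0.6634, 0.8348, -4.6354], 'qpos': [0.5644, 0.2684, 1.6454, -0.0, 1.2293, -1.0837]}
scene 468 ((422.74725341796875, 311.10040283203125), (187.76473999023438, 115.9541244506836), 3.8921542167663574)
scene radio z [0.1411 0.1435 0.2261] [0.36479815 0.23054573] [0.48532756 0.33542094]
side 218 ((419.37640380859375, 308.4156494140625), (180.5937957763672, 117.05939483642578), 4.8372297286987305)
side radio z [0.1482 0.1499 0.2263] [0.35922503 0.27689002] [0.47665231 0.33406504]
wrist 795 ((352.5906677246094, 304.79705810546875), (41.58534240722656, 109.40525817871094), 3.755131721496582)
wrist radio z [0.1435 0.1715 0.2231] [0.35823506 0.23237935] [0.47071585 0.33795102]
```

View pics/scene3.png

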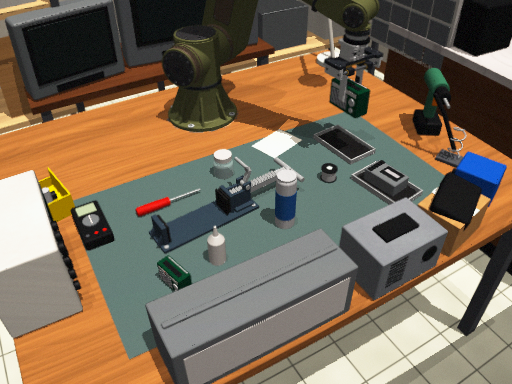

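The radio hangs upright over the empty tray at px (349,95), with the tray at (345,143). The clamp still has its bar back and pawl up, and nothing else has moved.

{"api": "servo_tool", "payload": {"plan": [[30, 0, 0, 0.02, 0, 0, 0], [30, 0, 0, 0.03, 0, 0, 0], [30, 0, 0, 0.03, 0, 0, 0], [30, 0, 0, 0.025, 0, 0, 0], [30, 0, 0, 0.015, 0, 0, 0], [30, 0, 0, 0.009, 0, 0, 0], [30, 0, 0, 0, 0, 0, 0], [30, 0, 0, 0, 0, 0, 0]]}}

```text
time_s: 18.5
ee_pos: [0.4204, 0.3095, 0.0433]
eef_rot: [3.141, 0.001, -3.064]
force: [-0.2, -0.1, -5.8]
grip_width: 0.0495
grip_force: 45.0
```

{"api": "servo_tool", "payload": {"plan": [[30, 0, 0, 0.001, 0, 0, 0], [30, 0, 0, 0.001, 0, 0, 0], [30, 0, 0, 0.001, 0, 0, 0], [30, 0, 0, 0, 0, 0, 0], [30, 0, 0, 0, 0, 0, 0], [30, 0, 0, 0, 0, 0, 0], [30, 0, 0, 0, 0, 0, 0], [30, 0, 0, 0, 0, 0, 0]]}}

```text
time_s: 19.5
ee_pos: [0.42, 0.3092, 0.0396]
eef_rot: [3.142, -0.0, -3.063]
force: [-0.5, -0.1, -4.8]
grip_width: 0.0498
grip_force: 45.0
```

{"api": "servo_tool", "payload": {"plan": [[30, 0, 0, 0.001, 0, 0, 0], [30, 0, 0, 0.001, 0, 0, 0], [30, 0, 0, 0.001, 0, 0, 0], [30, 0, 0, 0, 0, 0, 0], [30, 0, 0, 0, 0, 0, 0], [30, 0, 0, 0, 0, 0, 0], [30, 0, 0, 0, 0, 0, 0], [30, 0, 0, 0, 0, 0, 0]]}}

```text
time_s: 20.5
ee_pos: [0.4201, 0.3093, 0.0388]
eef_rot: [3.141, 0.001, -3.063]
force: [-14.1, -10.2, 27.8]
grip_width: 0.0499
grip_force: 45.0
```

{"api": "servo_tool", "payload": {"plan": [[30, 0, 0, -0.0015, 0, 0, 0], [30, 0, 0, 0, 0, 0, 0], [75, 0, 0, 0, 0, 0, 0], [75, 0, 0, 0, 0, 0, 0], [75, 0, 0, 0, 0, 0, 0], [75, 0, 0, 0, 0, 0, 0], [75, 0, 0, 0, 0, 0, 0], [75, 0, 0, 0, 0, 0, 0]]}}

```text
time_s: 21.5
ee_pos: [0.42, 0.3092, 0.038]
eef_rot: [-3.142, 0.0, -3.063]
force: [-0.1, 0.1, 0.0]
grip_width: 0.0707
grip_force: 0.0
```

{"api": "servo_tool", "payload": {"plan": [[75, 0, 0, -0.01, 0, 0, 0], [75, 0, 0, -0.02, 0, 0, 0], [75, 0, 0, -0.03, 0, 0, 0], [75, 0, 0, -0.04, 0, 0, 0], [75, 0, 0, -0.04, 0, 0, 0], [75, 0, 0, -0.04, 0, 0, 0], [75, 0, 0, 0, 0, 0, 0], [75, 0, 0, 0, 0, 0, 0]]}}

```text
time_s: 22.5
ee_pos: [0.4197, 0.309, 0.2176]
eef_rot: [-3.141, -0.001, -3.063]
force: [-0.5, -0.4, -0.4]
grip_width: 0.0706
grip_force: 0.0
```

Run:
```python
from h import *
for n in('scene','side'):
    c=shot(n,n+'4.png'); W=cloud(c);px=c['pixels'].astype(int)
    x,y,z=np.moveaxis(W,-1,0)
    m=(px[...,1]-px[...,0]>8)&(x>.3)&(x<.54)&(y>.2)&(y<.42)&(z>.082)&(z<.1)
    print(n,'radiotop',np.percentile(z[m],[5,50,95]).round(4),cv2.minAreaRect(W[m][:,:2].astype(np.float32)*1000))
    if n=='scene':cv2.imwrite('pics/s4.png',cv2.resize(c['pixels'][75:270,180:440,::-1],(800,600)))
```

```text
scene radiotop [0.085  0.0918 0.0954] ((422.7234802246094, 309.17578125), (116.64923858642578, 54.66480255126953), 1.9828850030899048)
side radiotop [0.0843 0.09   0.0937] ((417.267822265625, 297.6233825683594), (119.09967041015625, 36.88799285888672), 5.04865837097168)
```

View pics/s4.png

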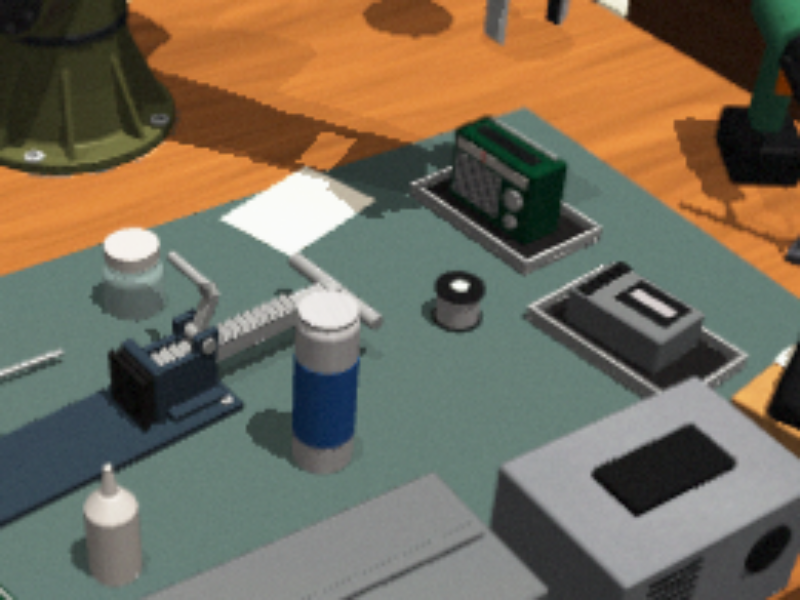

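The radio stands upright inside the empty tray at crop px (510,185). The pawl is up at (195,290), the bar is back, and the gripper is clear.

```bash
python3 -c "
from station import ctrl
print(ctrl.hand_in())"
```

```text
the job is handed in; nothing more can be done
None
```

I handed the job in: the radio stands upright inside the empty tray, the pawl is thrown over, the bar is fully back, and nothing else moved in the last picture, but the hand-in returned no verdict.

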